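# Raise the hand rest of a gem-polishing bench to its next hole

### The arm

A 6-joint arm with a two-finger parallel gripper is mounted at the origin on the work surface. World frame = base frame: x ahead of the robot, y to its left, z up, the work surface at z = 0. Lengths are in m, angles in degrees, forces in N, time in s.
With the tool pointing down it reaches from about 0.25 to 0.725 m from the base axis. Payload 9.7 kg.
Tool frame: the origin (TCP) lies on the centre line of the jaws, within the pads' length; the fingertips stand 22 mm ahead of it and the grasp point (between the pads) lies 3 mm ahead of it; z points along the fingers, y is the direction in which the jaws open and shut (so a half turn about z gives the same grasp; the last joint's range is limited). The gripper opens to 85 mm and grips with 20 to 120 N. Pads are 22 mm wide; open, the fingers measure 114 mm over their backs; the gripper's body (76 mm by 85 mm) begins 54 mm behind the grasp point. The pads swing forward as they close: fully open they stand 13 mm farther back than shut.
Start: joints at [68.927, 4.979, 10.078, 95.1, 0, 90], TCP at [0.198, 0.513, 0.253] pointing down, gripper open.
Joint ranges: [-179.16, 179.16], [-48.56, 103.87], [-65.8, 70.77], [-126.05, 130.52], [-82.76, 87.17], [-180, 180]. Speed limits (degrees/s): [127.2, 127.2, 147.25, 180, 180, 180].

### API

Orientations are given as [roll, pitch, yaw] about the fixed x, y, z axes, in that order (R = Rz(yaw) Ry(pitch) Rx(roll)).
In Python, from workcell import monitor, eyes, job gives the robot as it stands. The module is installed in compiled form; this text tells all that it offers.
- The arm moves only by the tool drive_tool, never from a script. Its argument "plan" is a list of rows, each a list of 3 entries, a list of its own where there are three numbers: the opening, from 0 (shut) to 1 (fully open), then the shift along the world's x, y, z in m, then the turn about the world's z in degrees. In form: [[gripper, [x, y, z], yaw], ...]. A call has 1 to 10 rows; each row shifts and turns the commanded pose from where the row before left it; what a row does not reach is not made up. A row lasts 1/8 s, in which the tool goes at most 62.5 mm and 10.7 degrees, less where a joint would pass 70% of its speed; a pose out of reach is approached as far as the arm can. A call is refused whole if a number of a shift passes 0.0625 or a number of a turn 10.7, either way. A call with a gripper value outside its range is refused whole. The fingers move at their own pace and stop on an object; "grip_force" is the grip in N (left out, the last holds). Time passes only in rows, so rows that do not move let the fingers close. It gives the time, the measured TCP pose, the force and the opening at its end, in the units of the state.
- monitor.get_obs(): the state, without advancing time (a new reading comes with each control period).
- eyes.camera(name): name is "scene" or "top" or "wrist"; returns (picture, depth): 420x560x3 uint8, red, green, blue; 420x560 float32, m along the optical axis (not along the pixel's ray), 0 where there is no reading.
- eyes.camera_params(name): a dict with "fx", "fy", "cx", "cy" (pixels), "extrinsics" (4x4, takes a point from world to camera coordinates); the wrist camera has in their place "mount" (4x4, takes a point from camera to tool coordinates, whose origin is the TCP and whose axes are the flange's). Camera axes: x right, y down, z forward; pixel columns grow to the right and rows downward; lengths in m; the calibration is good to about 2 mm. A picture is of the moment at which its call begins: read the wrist's pose just before it. camera_params takes no time and is no camera call.
- job.job_done(): hands the job in, once; it reports no verdict.
The state is a dict: "time": time; "q": joint angles; "qd": joint speeds; "joint_efforts": joint torques, N m; "ee_pos": TCP position; "tcp_rot": TCP orientation; "wrist_force": force on the tool from outside, world axes, zero at the start; "torque": the same for the moment, N m; "opening": finger opening in m.
Only numpy, scipy, OpenCV 4.12 (cv2) and the standard library are available. Lean on these libraries where they do the work, as an engineer would, in place of code of your own. Each camera call takes 0.05 s, during which the arm holds its last target.

### The job

The hand rest on its telescoping stand has been left between two holes, with its sprung button hidden inside the outer sleeve. Raise the rest until the brass button pops out through the next hole up and stop pulling as soon as you feel it lock, keeping the load on the button below 35 N. Then let go and prove that it holds by pressing straight down on its cork top with the fingertips for a moment, with some 15 N (more than 10 N, never more than 30 N), and leave it standing locked at that hole with nothing else on the bench disturbed.

Things in the scene. Friction and masses are not known exactly. Their poses are not given: they have to be found in the camera images.
- stand: the hand-rest stand, fixed to the bench: white square foot 120 x 120 x 12 mm with a white clamp collar (48 mm square, 45 mm high, screw on its +y side). Origin: centre of the foot's underside, on the bench, on the axis of the tubes; z up; x points to the side with the holes and button and is the pad's long direction; y runs across the pad.
- collar (a point): on the tube axis at the collar's top, 45 mm above the bench. The aluminium sleeve rising from it (34.5 mm square, top 171 to 185 mm above the bench) has three holes in its +x face, 45 mm apart, each 11 mm high. It was clamped by hand up to 7 mm above or below its middle height, so the height of its holes is not exactly known or reported.
- post (a joint): how far the dark steel inner post (25.5 mm square, pad on top) is drawn up, m. At 0 the pad's underside is 197 mm above the bench. Starts at 0.018 to 0.026; locks in the next hole somewhere in 0.038 to 0.055 (depends on the sleeve), with 3 mm of free play. Stays where left; raising it takes some 7 to 12 N (friction and weight). Once the button is out it blocks the post rigidly both ways.
- button (a joint): how far the sprung button is pressed into the post, m: 0 = fully out (popped through a hole, standing about 3 mm proud of the sleeve), about 0.006 = hidden behind the sleeve's wall. Spring: 2.4 N when out, 6 N when hidden.
- button_tip: the brass button, 9 mm across, on the +x side of the post. Origin: the centre of its outer face; its x axis points out of the post. At post = 0 its centre is 69 mm above the bench. It must not carry more than 35 N.
- pad_center (a point): the black rubber pad on top of the post, a bar 110 mm long along the stand's x, 36 mm wide along its y, 26 mm high: this point is its centre, on the post's axis. Take it by its two long sides from above. The underside is 13 mm below this point, and at least 30 mm of free height lies under it above the sleeve.
- cork_top: the cork strip fixed on top of the pad, 100 x 28 mm, 6 mm thick; origin at the centre of its underside, 13 mm above pad_center; its upper face is 19 mm above pad_center. Press on this face.
- jar_mid (a point): a small jar of polish with a green cap, 52 mm across, 60 mm tall, beside the stand; point half-way up. Leave it alone.
- dop_tin_mid (a point): an open steel tin, 56 mm across, 50 mm tall, beside the stand; point half-way up. Leave it alone.
- spray_mid (a point): a bottle with a red cap, 60 mm across, 170 mm tall; point half-way up. Leave it alone.
- stone_tray_mid (a point): a white plastic tray with four compartments, 130 x 100 x 25 mm; point half-way up. Leave it alone.
- dop_block_mid (a point): a wooden block with two rows of holes, 70 x 160 x 40 mm; point half-way up. Leave it alone.
- lap_disc_mid (a point): a copper lap disc lying flat, 150 mm across, 10 mm thick; point half-way up. Leave it alone.
- brush_grip (a point): a brush lying flat, with a wooden handle; point on its handle. Leave it alone.
There are look-alikes about, which are no part of the job. Leave any green look-alike of the stand alone.

How it is judged:
By the outcome, as a careful person would: the job done as asked, in the order asked, and still so for the second after the job is handed in, with the robot touching nothing.
It also fails if it takes over 51 s, if anything falls off the work surface, if the arm or the gripper's body presses on something with over 40 N, if the wrist force passes 120 N, or if a joint passes its speed limit or range.

## Working session

There is one attempt and no reset: what is moved stays moved. The work goes in short steps, Python scripts to look and compute and a tool call to move; the robot and the scene stay as the last step left them, time stands still between calls to the robot, and variables do not carry over. Pictures are saved under pics/ and viewed, and the job is handed in when it is done.

Besides the shell and the picture viewer there is one more tool, called after ">>>" as a command line: name --argument value ..., lists and objects as JSON in quotes. drive_tool: Moves the arm, as the interface text tells. Its arguments: {"type":"object","properties":{"plan":{"type":"array","items":{"type":"array"}},"grip_force":{"type":"number"}},"required":["plan"]}

```bash
mkdir -p pics; python3 - <<'E'
from workcell import monitor, eyes, job
import cv2,numpy as np
print(monitor.get_obs())
for n in("scene","top"):
    p,d=eyes.camera(n); cv2.imwrite(f"pics/{n}0.png",p[:,:,::-1]); np.save(f"pics/{n}0.npy",d)
    print(n,eyes.camera_params(n))
print(eyes.camera_params("wrist"))
E
```

```text
{'time': 0.0, 'q': array([6.89291417e+01, 5.01074571e+00, 1.00340139e+01, 9.51010686e+01,
       6.07426970e-04, 9.00021614e+01]), 'qd': array([-0.06850187, -0.07324839,  0.08099455,  0.08746368, -0.04064726,
       -0.00191447]), 'joint_efforts': array([ 6.71043108e-04, -5.20396471e+01,  4.64799392e+01,  1.63347612e-02,
       -2.84100730e-05, -7.97140487e-07]), 'ee_pos': array([0.19765771, 0.51302642, 0.25258252]), 'tcp_rot': array([-1.79922199e+02, -6.04491527e-04,  1.58926979e+02]), 'wrist_force': array([-0.14270993,  0.49414958, -0.42178453]), 'torque': array([-0.0759183 , -0.02963333,  0.01114177]), 'opening': 0.08521105220570957}
scene {'fx': 457.84216556485006, 'fy': 457.84216556485006, 'cx': 278.58756643093, 'cy': 203.96984747537635, 'extrinsics': array([[ 0.49032181,  0.87140857, -0.01521903, -0.25908903],
       [ 0.47332413, -0.2809101 , -0.83489747, -0.11421633],
       [-0.73181199,  0.4021649 , -0.55019505,  1.74826983],
       [ 0.        ,  0.        ,  0.        ,  1.        ]])}
top {'fx': 464.4255514197609, 'fy': 464.4255514197609, 'cx': 264.4474807504384, 'cy': 206.06885027177148, 'extrinsics': array([[ 1.19050347e-03, -9.99951132e-01, -9.81412641e-03,
         1.35297838e-02],
       [-9.97963825e-01, -5.62161933e-04, -6.37799956e-02,
         5.40723704e-01],
       [ 6.37713616e-02,  9.87007344e-03, -9.97915725e-01,
         1.53623409e+00],
       [ 0.00000000e+00,  0.00000000e+00,  0.00000000e+00,
         1.00000000e+00]])}
{'fx': 339.11211466951033, 'fy': 339.11211466951033, 'cx': 277.0494157819038, 'cy': 205.2914366912607, 'mount': array([[-8.51534662e-04, -9.54242324e-01, -2.99033211e-01,
         7.66401586e-02],
       [ 9.99998857e-01, -1.18628202e-03,  9.37911958e-04,
         5.42281597e-04],
       [-1.24973301e-03, -2.99032071e-01,  9.54242243e-01,
        -1.20473173e-01],
       [ 0.00000000e+00,  0.00000000e+00,  0.00000000e+00,
         1.00000000e+00]])}
```

View pics/scene0.png

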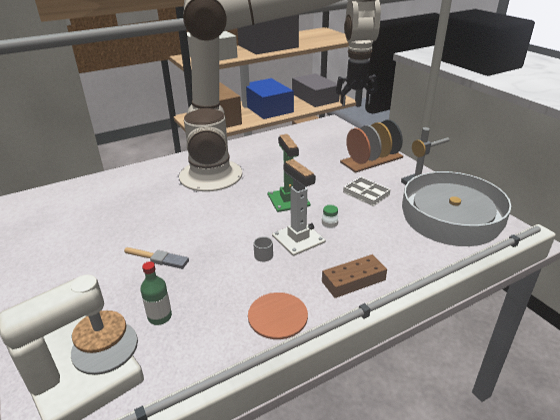

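View pics/top0.png

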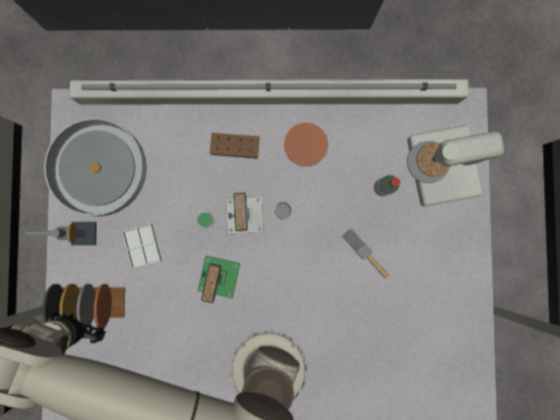

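Scene view: the white stand has its foot at (298,238) and its cork at (299,174). The green look-alike is behind it at (290,150). Top view: our cork is at (240,212) and the green one at (211,283). Next I'll measure.

```bash
cat > h.py <<'E'
import numpy as np,cv2
from workcell import monitor, eyes, job
def cloud(d,P,E=None):
    v,u=np.mgrid[0:d.shape[0],0:d.shape[1]]
    c=np.stack([(u-P['cx'])/P['fx']*d,(v-P['cy'])/P['fy']*d,d],-1)
    if E is None:E=P['extrinsics']
    T=np.linalg.inv(E); w=c@T[:3,:3].T+T[:3,3]; w[d<=0]=np.nan
    return w
E
python3 - <<'E'
from h import *
for n,(u0,u1,v0,v1) in (("top",(200,290,180,310)),("scene",(250,350,120,270))):
    d=np.load(f"pics/{n}0.npy"); w=cloud(d,eyes.camera_params(n))
    img=cv2.imread(f"pics/{n}0.png")
    cv2.imwrite(f"pics/{n}0z.png",cv2.resize(img[v0:v1,u0:u1],None,fx=4,fy=4,interpolation=cv2.INTER_CUBIC)[:600])
    m=(w[...,2]>.225)&(w[...,2]<.30); mm=np.zeros_like(m); mm[v0:v1,u0:u1]=m[v0:v1,u0:u1]
    k,l,s,c=cv2.connectedComponentsWithStats(mm.astype(np.uint8))
    for i in range(1,k):
        if s[i,4]<30: continue
        p=w[l==i]; top=p[p[:,2]>np.percentile(p[:,2],50)-.004]
        r=cv2.minAreaRect((top[:,:2]*1000).astype(np.float32))
        print(n,s[i],c[i],"zmax",np.percentile(p[:,2],[5,50,95]),"rect",r)
    # fixed-height foot
    m=(w[...,2]>.008)&(w[...,2]<.018)
    hsv=cv2.cvtColor(img,cv2.COLOR_BGR2HSV)
    print('bench z',np.nanmedian(w[v0:v1,u0:u1,2]))
E
```

```text
top [233 193  15  39 491] [240.19348269 211.81466395] zmax [0.24096771 0.25016855 0.25541951] rect ((509.736328125, 80.48213195800781), (108.87315368652344, 33.45188903808594), 3.247763156890869)
top [203 266  16  37 293] [210.41638225 283.82593857] zmax [0.22538774 0.22825353 0.23266744] rect ((305.01220703125, 167.1790771484375), (30.920808792114258, 103.66063690185547), 79.11314392089844)
bench z 0.0003324548124344906
scene [280 133  17  15 127] [287.95275591 140.19685039] zmax [0.22564594 0.22778044 0.22969368] rect ((306.02960205078125, 163.9381561279297), (29.17258071899414, 102.80366516113281), 78.10124969482422)
scene [284 159  32  26 463] [299.10799136 171.31965443] zmax [0.22788852 0.24564279 0.25305653] rect ((514.9209594726562, 77.2782974243164), (109.24706268310547, 35.685157775878906), 3.5924129486083984)
bench z 7.035825222617698e-05
```

```bash
python3 - <<'E'
import cv2
a=cv2.imread("pics/top0.png")[180:310,180:300];cv2.imwrite("pics/a.png",cv2.resize(a,None,fx=4.5,fy=4.5,interpolation=2))
a=cv2.imread("pics/scene0.png")[130:260,250:350];cv2.imwrite("pics/b.png",cv2.resize(a,None,fx=4.5,fy=4.5,interpolation=2))
E
```

```text
(no output)
```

View pics/a.png

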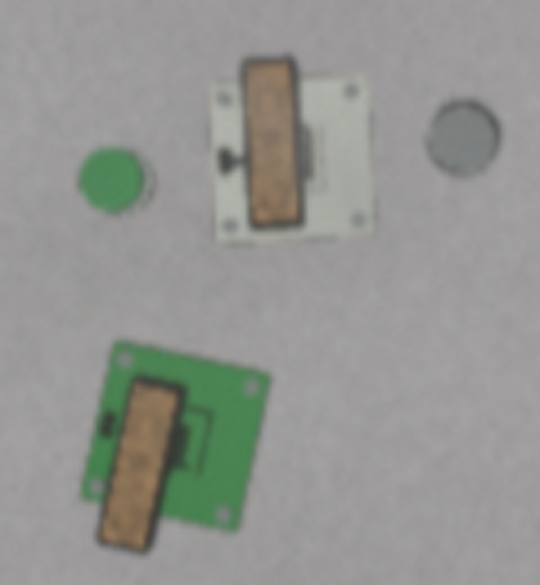

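View pics/b.png

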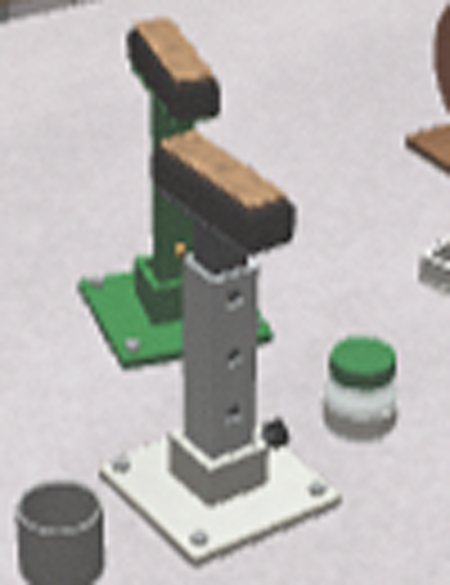

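```bash
python3 - <<'E'
from h import *
P=eyes.camera_params("scene");T=np.linalg.inv(P['extrinsics'])
a=np.radians(3.4);ex=np.array([np.cos(a),np.sin(a),0]);c=np.array([.511,.079,0])+.01725*ex
for u,v in((301.8,196.7),(301.8,209.1),(301.6,221.3)):
    r=T[:3,:3]@np.array([(u-P['cx'])/P['fx'],(v-P['cy'])/P['fy'],1]);o=T[:3,3]
    t=((c-o)@ex)/(r@ex);p=o+t*r;print(p.round(4), 'post at lock if this hole',(p[2]-.069).round(4))
E
```

```text
[0.5283 0.0788 0.161 ] post at lock if this hole 0.092
[0.5283 0.0795 0.1181] post at lock if this hole 0.0491
[0.5283 0.0794 0.0746] post at lock if this hole 0.0056
```

>>> drive_tool --plan '[[1, [0, 0, 0.05], 2.4], [1, [0.01, -0.02, 0.03], 2.4], [1, [0.03, -0.05, 0], 2.4], [1, [0.04, -0.05, 0], 2.4], [1, [0.04, -0.05, 0], 2.4], [1, [0.04, -0.05, 0], 2.4], [1, [0.04, -0.05, 0], 2.5], [1, [0.04, -0.05, 0], 2.5], [1, [0.035, -0.05, 0], 2.5], [1, [0.03, -0.05, 0], 2.5]]'

```text
time: 1.35
ee_pos: [0.4989, 0.0973, 0.3328]
tcp_rot: [-180.0, -0.0, -176.6]
wrist_force: [1.1, 0.4, 0.2]
opening: 0.0851
```

```bash
python3 - <<'E'
from h import *
from scipy.spatial.transform import Rotation as R
o=monitor.get_obs();print(o['q'].round(1),o['ee_pos'],o['tcp_rot'],o['wrist_force'])
P=eyes.camera_params("wrist");p,d=eyes.camera("wrist")
cv2.imwrite("pics/w1.png",p[:,:,::-1])
M=np.eye(4);M[:3,:3]=R.from_euler('xyz',o['tcp_rot'],degrees=True).as_matrix();M[:3,3]=o['ee_pos']
w=cloud(d,P,np.linalg.inv(M@P['mount']))
hsv=cv2.cvtColor(p,cv2.COLOR_RGB2HSV)
m=(w[...,2]>.243)&(w[...,2]<.262)&(hsv[...,1]>70)&(abs(w[...,0]-.51)<.08)
k,l,s,c=cv2.connectedComponentsWithStats(m.astype(np.uint8));i=1+np.argmax(s[1:,4])
q=w[l==i];print(s[i],np.median(q[:,2]),cv2.minAreaRect((q[:,:2]*1000).astype(np.float32)))
E
```

```text
[ 11.    1.9  15.8 104.    0.    7.6] [0.49889606 0.09726135 0.33281036] [-1.79999458e+02 -3.24204599e-02 -1.76608151e+02] [1.06533233 0.43860479 0.24664345]
[ 223  164   49  145 6454] 0.25257875351196835 ((512.5932006835938, 79.79412841796875), (103.3504638671875, 30.534746170043945), 2.725153684616089)
```

View pics/w1.png

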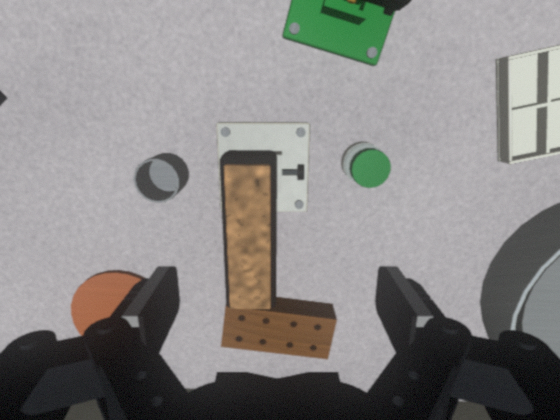

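Wrist view: the cork bar is centred near (250,235), at world (0.512, 0.080), yaw about 3°. I'll align above it and descend around the pad.

>>> drive_tool --plan '[[1, [0.013, -0.0175, 0], -0.4], [1, [0, 0, 0], 0], [1, [0, 0, -0.03], 0], [1, [0, 0, -0.03], 0], [1, [0, 0, -0.02], 0], [1, [0, 0, -0.02], 0], [1, [0, 0, 0], 0], [1, [0, 0, 0], 0]]' --grip_force 40

```text
time: 2.4
ee_pos: [0.5109, 0.0822, 0.2342]
tcp_rot: [180.0, 0.0, -177.0]
wrist_force: [0.6, 0.1, 0.2]
opening: 0.0851
```

>>> drive_tool --plan '[[1, [0.001, -0.0025, -0.001], 0], [0.55, [0, 0, 0], 0], [0.55, [0, 0, 0], 0], [0.48, [0, 0, 0], 0], [0.48, [0, 0, 0], 0]]'

```text
time: 3.02
ee_pos: [0.512, 0.0792, 0.2323]
tcp_rot: [180.0, 0.0, -177.1]
wrist_force: [-0.6, -0.4, -0.2]
opening: 0.041
```

```bash
python3 - <<'E'
from h import *
o=monitor.get_obs();print(o['ee_pos'],o['wrist_force'],o['opening'])
p,d=eyes.camera("wrist");cv2.imwrite("pics/w2.png",p[:,:,::-1])
E
```

```text
[0.51198906 0.07919488 0.23232494] [-0.6480802  -0.39223045 -0.17702125] 0.04096921980565556
```

View pics/w2.png

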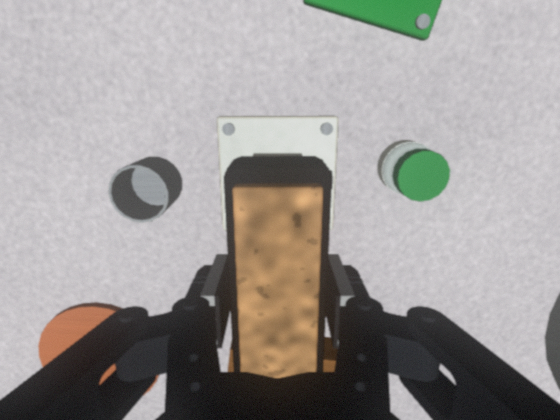

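The bar is centred between the fingers, with its edges at columns 228 and 330. Closing now.

>>> drive_tool --plan '[[0.3, [0, 0, 0], 0], [0.3, [0, 0, 0], 0], [0.3, [0, 0, 0], 0], [0.3, [0, 0, 0], 0]]' --grip_force 45

```text
time: 3.58
ee_pos: [0.512, 0.0794, 0.2323]
tcp_rot: [180.0, -0.0, -177.1]
wrist_force: [-0.9, 3.5, 1.0]
opening: 0.0358
```

>>> drive_tool --plan '[[0.3, [0, 0.0003, 0.001], 0], [0.3, [0, 0, 0.0015], 0], [0.3, [0, 0, 0.0015], 0], [0.3, [0, 0, 0.0015], 0], [0.3, [0, 0, 0.0015], 0], [0.3, [0, 0, 0.0015], 0], [0.3, [0, 0, 0.0015], 0]]'

```text
time: 4.45
ee_pos: [0.512, 0.0794, 0.2424]
tcp_rot: [-180.0, -0.0, -177.1]
wrist_force: [2.7, 1.6, -10.9]
opening: 0.0356
```

>>> drive_tool --plan '[[0.3, [0, 0, 0.0015], 0], [0.3, [0, 0, 0.001], 0], [0.3, [0, 0, 0.001], 0], [0.3, [0, 0, 0.001], 0]]'

```text
time: 4.95
ee_pos: [0.5119, 0.0794, 0.2468]
tcp_rot: [-180.0, -0.0, -177.1]
wrist_force: [2.1, 1.4, -11.0]
opening: 0.0352
```

>>> drive_tool --plan '[[0.3, [0, 0, 0.001], 0], [0.3, [0, 0, 0.001], 0]]'

```text
time: 5.2
ee_pos: [0.512, 0.0794, 0.2488]
tcp_rot: [-180.0, -0.0, -177.1]
wrist_force: [2.1, -0.2, -11.7]
opening: 0.0357
```

>>> drive_tool --plan '[[0.3, [0, 0, 0.001], 0], [0.3, [0, 0, 0.001], 0]]'

```text
time: 5.45
ee_pos: [0.5119, 0.0794, 0.2508]
tcp_rot: [-180.0, -0.0, -177.1]
wrist_force: [1.5, -0.4, -10.6]
opening: 0.0353
```

>>> drive_tool --plan '[[0.3, [0, 0, 0.001], 0], [0.3, [0, 0, 0.0007], 0]]'

```text
time: 5.7
ee_pos: [0.5119, 0.0794, 0.2526]
tcp_rot: [-180.0, -0.0, -177.1]
wrist_force: [0.8, -1.2, -11.0]
opening: 0.0355
```

>>> drive_tool --plan '[[0.3, [0, 0, 0.0007], 0], [0.3, [0, 0, 0.0007], 0]]'

```text
time: 5.95
ee_pos: [0.512, 0.0794, 0.254]
tcp_rot: [-180.0, -0.0, -177.1]
wrist_force: [2.2, -0.3, -11.2]
opening: 0.0352
```

>>> drive_tool --plan '[[0.3, [0, 0, 0.0007], 0]]'

```text
time: 6.08
ee_pos: [0.5119, 0.0794, 0.2546]
tcp_rot: [-180.0, -0.0, -177.1]
wrist_force: [1.9, -0.4, -10.8]
opening: 0.0355
```

>>> drive_tool --plan '[[0.3, [0, 0, 0.0007], 0]]'

```text
time: 6.2
ee_pos: [0.5119, 0.0795, 0.2553]
tcp_rot: [-180.0, -0.0, -177.1]
wrist_force: [1.6, -1.0, -11.0]
opening: 0.0357
```

>>> drive_tool --plan '[[0.3, [0, 0, 0.0007], 0]]'

```text
time: 6.32
ee_pos: [0.512, 0.0794, 0.256]
tcp_rot: [-180.0, -0.0, -177.1]
wrist_force: [1.1, -0.8, -10.1]
opening: 0.0357
```

>>> drive_tool --plan '[[0.3, [0, 0, 0.0007], 0]]'

```text
time: 6.45
ee_pos: [0.5119, 0.0795, 0.2568]
tcp_rot: [-180.0, -0.0, -177.1]
wrist_force: [1.4, -1.0, -10.9]
opening: 0.0354
```

>>> drive_tool --plan '[[0.3, [0, 0, 0.0006], 0]]'

```text
time: 6.58
ee_pos: [0.5119, 0.0794, 0.2574]
tcp_rot: [-180.0, 0.0, -177.1]
wrist_force: [1.0, -1.5, -9.7]
opening: 0.0355
```

```bash
cat > look.py <<'E'
import sys
from h import *
p,d=eyes.camera("scene")
a=p[150:260,250:350,::-1];cv2.imwrite(f"pics/{sys.argv[1]}.png",cv2.resize(a,None,fx=5,fy=5,interpolation=2))
o=monitor.get_obs();print(o['time'],o['wrist_force'])
E
python3 look.py s1
```

```text
6.625 [  0.53141509  -1.49544022 -10.34978286]
```

View pics/s1.png

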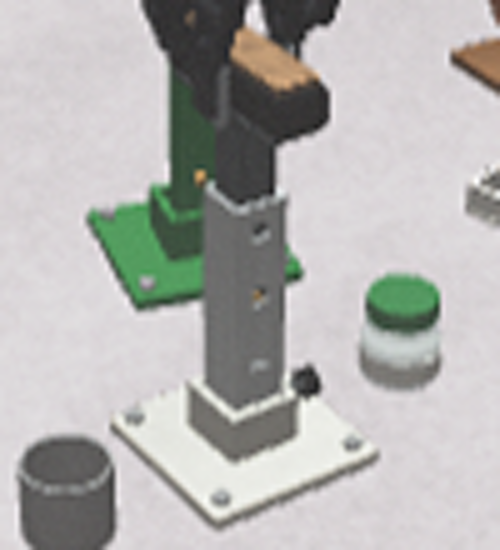

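In the picture, brass shows in the middle hole at crop (260,295), but there is no force jump yet. I'll carry on in small steps.

>>> drive_tool --plan '[[0.3, [0, 0, 0.0006], 0]]'

```text
time: 6.75
ee_pos: [0.512, 0.0794, 0.2579]
tcp_rot: [-180.0, -0.0, -177.1]
wrist_force: [0.6, -1.9, -10.1]
opening: 0.0353
```

>>> drive_tool --plan '[[0.3, [0, 0, 0.0006], 0]]'

```text
time: 6.88
ee_pos: [0.5119, 0.0794, 0.2585]
tcp_rot: [-180.0, -0.0, -177.1]
wrist_force: [-0.0, -1.1, -10.7]
opening: 0.0357
```

>>> drive_tool --plan '[[0.3, [0, 0, 0.0006], 0]]'

```text
time: 7.0
ee_pos: [0.5119, 0.0795, 0.2591]
tcp_rot: [-180.0, -0.0, -177.1]
wrist_force: [1.2, -1.8, -10.7]
opening: 0.0355
```

>>> drive_tool --plan '[[0.3, [0, 0, 0.0005], 0]]'

```text
time: 7.12
ee_pos: [0.512, 0.0795, 0.2597]
tcp_rot: [-180.0, 0.0, -177.1]
wrist_force: [-0.7, -1.3, -5.2]
opening: 0.0353
```

```bash
python3 look.py s2
```

```text
7.175 [-0.383101   -2.02642535 -7.30782158]
```

View pics/s2.png

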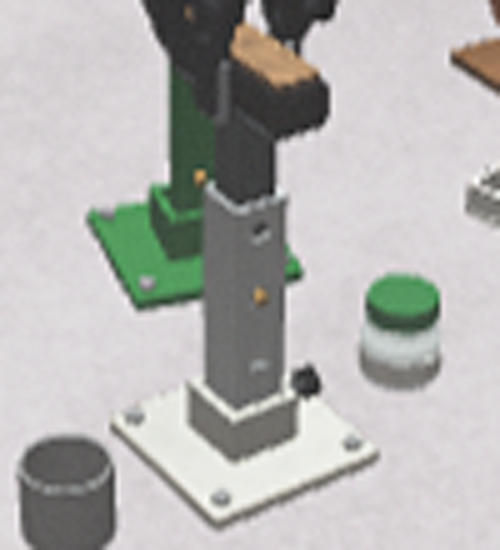

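The brass now fills the middle hole at (260,295), and the pull fell from about 11 to 5–7 N. The button appears to have popped. A few more tiny steps should feel out the stop.

>>> drive_tool --plan '[[0.3, [0, 0, 0.0005], 0]]'

```text
time: 7.3
ee_pos: [0.512, 0.0795, 0.2604]
tcp_rot: [-180.0, 0.0, -177.1]
wrist_force: [-0.4, -2.0, -7.7]
opening: 0.0356
```

>>> drive_tool --plan '[[0.3, [0, 0, 0.0005], 0]]'

```text
time: 7.42
ee_pos: [0.512, 0.0795, 0.2608]
tcp_rot: [-180.0, 0.0, -177.1]
wrist_force: [0.1, -2.0, -7.4]
opening: 0.0358
```

>>> drive_tool --plan '[[0.3, [0, 0, 0.0005], 0]]'

```text
time: 7.55
ee_pos: [0.512, 0.0795, 0.2612]
tcp_rot: [-180.0, 0.0, -177.1]
wrist_force: [0.2, -3.0, -7.9]
opening: 0.0358
```

>>> drive_tool --plan '[[0.3, [0, 0, 0.0005], 0]]'

```text
time: 7.68
ee_pos: [0.512, 0.0795, 0.2616]
tcp_rot: [-180.0, 0.0, -177.1]
wrist_force: [-1.0, -2.8, -7.5]
opening: 0.0354
```

>>> drive_tool --plan '[[0.3, [0, 0, 0.0004], 0]]'

```text
time: 7.8
ee_pos: [0.512, 0.0795, 0.262]
tcp_rot: [-180.0, 0.0, -177.1]
wrist_force: [-0.7, -2.4, -7.4]
opening: 0.0354
```

>>> drive_tool --plan '[[0.3, [0, 0, 0.0004], 0]]'

```text
time: 7.92
ee_pos: [0.512, 0.0795, 0.2624]
tcp_rot: [-180.0, -0.0, -177.1]
wrist_force: [0.3, -2.9, -8.5]
opening: 0.0353
```

>>> drive_tool --plan '[[0.3, [0, 0, 0.0003], 0]]'

```text
time: 8.05
ee_pos: [0.512, 0.0795, 0.2627]
tcp_rot: [-180.0, 0.0, -177.1]
wrist_force: [-0.8, -2.1, -7.9]
opening: 0.0358
```

>>> drive_tool --plan '[[0.3, [0, 0, 0.0003], 0]]'

```text
time: 8.18
ee_pos: [0.512, 0.0794, 0.263]
tcp_rot: [-180.0, -0.0, -177.1]
wrist_force: [-0.7, -2.7, -7.8]
opening: 0.0354
```

```bash
python3 look.py s3
```

```text
8.225 [ 0.01589382 -3.69072551 -7.00356613]
```

View pics/s3.png

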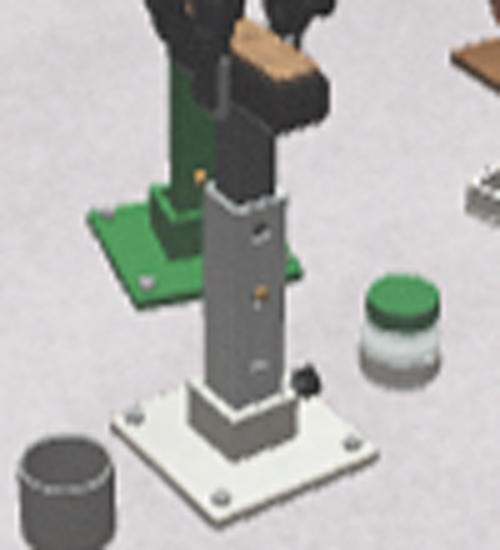

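>>> drive_tool --plan '[[0.3, [0, 0, 0.0003], 0]]'

```text
time: 8.35
ee_pos: [0.512, 0.0795, 0.2631]
tcp_rot: [-180.0, -0.0, -177.1]
wrist_force: [0.6, -3.4, -9.4]
opening: 0.0352
```

>>> drive_tool --plan '[[0.3, [0, 0, 0.0003], 0]]'

```text
time: 8.48
ee_pos: [0.512, 0.0795, 0.2632]
tcp_rot: [-180.0, -0.0, -177.1]
wrist_force: [1.1, -2.8, -12.4]
opening: 0.0356
```

>>> drive_tool --plan '[[0.3, [0, 0, 0.0003], 0]]'

```text
time: 8.6
ee_pos: [0.5119, 0.0795, 0.2633]
tcp_rot: [-180.0, -0.0, -177.1]
wrist_force: [2.0, -2.8, -15.2]
opening: 0.0356
```

The stop is felt: 0.9 mm of commanded travel gave only 0.2 mm of motion, and the pull rose from 8 to 15 N. I'll unload, open and lift clear.

>>> drive_tool --plan '[[0.3, [0, 0, -0.001], 0], [0.55, [0, 0, 0], 0], [0.7, [0, 0, 0], 0], [1, [0, 0, 0], 0], [1, [0, 0, 0], 0], [1, [0, 0, 0.03], 0], [1, [0, 0, 0.04], 0], [0, [0, 0, 0.015], 0], [0, [0, 0, 0], 0], [0, [0, 0, 0], 0]]'

```text
time: 9.85
ee_pos: [0.512, 0.0795, 0.3469]
tcp_rot: [-180.0, -0.1, -177.1]
wrist_force: [0.2, 0.3, -0.5]
opening: 0.0324
```

>>> drive_tool --plan '[[0, [0, 0, 0], 0], [0, [0, 0, 0], 0], [0, [0, 0, 0], 0], [0, [0, 0, 0], 0]]'

```text
time: 10.35
ee_pos: [0.5119, 0.0795, 0.3478]
tcp_rot: [180.0, -0.0, -177.1]
wrist_force: [-0.7, -0.1, 0.8]
opening: 0.0001
```

```bash
python3 look.py s4; python3 - <<'E'
from h import *
from scipy.spatial.transform import Rotation as R
o=monitor.get_obs();print(o['ee_pos'],o['tcp_rot'],o['wrist_force'],o['opening'])
P=eyes.camera_params("wrist");p,d=eyes.camera("wrist")
cv2.imwrite("pics/w4.png",p[:,:,::-1])
M=np.eye(4);M[:3,:3]=R.from_euler('xyz',o['tcp_rot'],degrees=True).as_matrix();M[:3,3]=o['ee_pos']
w=cloud(d,P,np.linalg.inv(M@P['mount']))
hsv=cv2.cvtColor(p,cv2.COLOR_RGB2HSV)
m=(w[...,2]>.265)&(w[...,2]<.30)&(hsv[...,1]>70)&(abs(w[...,0]-.51)<.08)
k,l,s,c=cv2.connectedComponentsWithStats(m.astype(np.uint8));i=1+np.argmax(s[1:,4])
q=w[l==i];print(s[i],np.median(q[:,2]),cv2.minAreaRect((q[:,:2]*1000).astype(np.float32)))
E
```

```text
10.4 [-0.46497446 -0.21016536 -0.02257999]
[0.51195492 0.07948727 0.34787186] [ 1.79999910e+02  3.24465815e-04 -1.77072190e+02] [-0.46497446 -0.21016536 -0.02257999] 3.4233360527780036e-05
[ 251  148   53  115 5394] 0.28317186233828484 ((497.11175537109375, 79.32586669921875), (72.14299774169922, 29.926408767700195), 3.197578191757202)
```

View pics/w4.png

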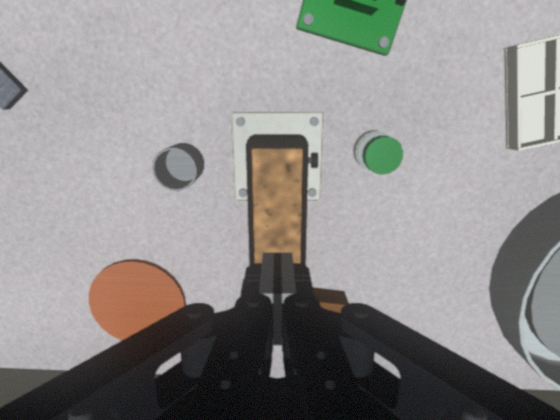

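View pics/s4.png

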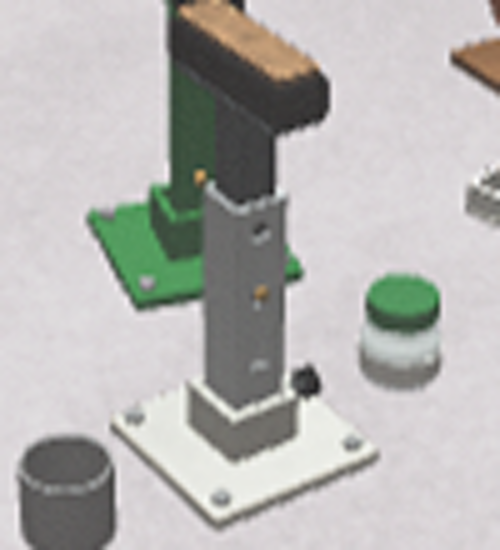

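The post stayed up with the brass out at (261,291). The shut fingertips sit over the middle of the cork, whose top is at z≈0.283. Pressing down now.

>>> drive_tool --plan '[[0, [0, 0, -0.02], 0], [0, [0, 0, -0.015], 0], [0, [0, 0, -0.004], 0], [0, [0, 0, 0], 0]]'

```text
time: 10.95
ee_pos: [0.5119, 0.0795, 0.3091]
tcp_rot: [180.0, 0.0, -177.1]
wrist_force: [0.1, 0.6, 0.5]
opening: 0.0001
```

>>> drive_tool --plan '[[0, [0, 0, -0.001], 0], [0, [0, 0, -0.001], 0], [0, [0, 0, -0.001], 0]]'

```text
time: 11.32
ee_pos: [0.5121, 0.0795, 0.306]
tcp_rot: [180.0, 0.0, -177.1]
wrist_force: [0.3, -0.1, 0.2]
opening: -0.0004
```

>>> drive_tool --plan '[[0, [0, 0, -0.0007], 0], [0, [0, 0, -0.0007], 0]]'

```text
time: 11.58
ee_pos: [0.512, 0.0795, 0.3046]
tcp_rot: [180.0, 0.0, -177.1]
wrist_force: [0.2, -0.5, 1.8]
opening: -0.0001
```

>>> drive_tool --plan '[[0, [0, 0, -0.0006], 0]]'

```text
time: 11.7
ee_pos: [0.512, 0.0795, 0.304]
tcp_rot: [180.0, 0.0, -177.1]
wrist_force: [-0.1, 1.3, 2.2]
opening: 0.0002
```

>>> drive_tool --plan '[[0, [0, 0, -0.0006], 0], [0, [0, 0, -0.0006], 0]]'

```text
time: 11.95
ee_pos: [0.512, 0.0795, 0.3027]
tcp_rot: [180.0, 0.0, -177.1]
wrist_force: [-0.1, 0.2, 1.2]
opening: 0.0001
```

>>> drive_tool --plan '[[0, [0, 0, -0.0006], 0]]'

```text
time: 12.08
ee_pos: [0.512, 0.0795, 0.3022]
tcp_rot: [180.0, 0.0, -177.1]
wrist_force: [-0.2, -0.4, 5.0]
opening: 0.0004
```

>>> drive_tool --plan '[[0, [0, 0, -0.0004], 0]]'

```text
time: 12.2
ee_pos: [0.512, 0.0795, 0.3021]
tcp_rot: [180.0, 0.0, -177.1]
wrist_force: [-1.1, 1.3, 6.4]
opening: -0.0001
```

>>> drive_tool --plan '[[0, [0, 0, -0.0005], 0]]'

```text
time: 12.32
ee_pos: [0.512, 0.0795, 0.302]
tcp_rot: [180.0, 0.1, -177.1]
wrist_force: [-1.4, -0.3, 9.6]
opening: -0.0002
```

>>> drive_tool --plan '[[0, [0, 0, -0.0005], 0]]'

```text
time: 12.45
ee_pos: [0.512, 0.0795, 0.3019]
tcp_rot: [180.0, 0.1, -177.1]
wrist_force: [-2.8, -1.2, 11.9]
opening: -0.0001
```

>>> drive_tool --plan '[[0, [0, 0, -0.0007], 0], [0, [0, 0, 0], 0]]'

```text
time: 12.7
ee_pos: [0.512, 0.0795, 0.3018]
tcp_rot: [180.0, 0.2, -177.1]
wrist_force: [-2.5, -0.5, 12.8]
opening: -0.0
```

>>> drive_tool --plan '[[0, [0, 0, -0.0006], 0], [0, [0, 0, 0], 0]]'

```text
time: 12.95
ee_pos: [0.512, 0.0795, 0.3017]
tcp_rot: [180.0, 0.2, -177.1]
wrist_force: [-3.0, -1.2, 15.8]
opening: 0.0001
```

Holding about 16 N for 1 s.

>>> drive_tool --plan '[[0, [0, 0, 0], 0], [0, [0, 0, 0], 0], [0, [0, 0, 0], 0], [0, [0, 0, 0], 0], [0, [0, 0, 0], 0], [0, [0, 0, 0], 0], [0, [0, 0, 0], 0], [0, [0, 0, 0], 0]]'

```text
time: 13.95
ee_pos: [0.512, 0.0795, 0.3017]
tcp_rot: [180.0, 0.2, -177.1]
wrist_force: [-3.5, 0.3, 16.0]
opening: -0.0001
```

>>> drive_tool --plan '[[0, [0, 0, 0.002], 0], [0, [0, 0, 0.01], 0], [0, [0, 0, 0.04], 0], [0, [0, 0, 0.04], 0], [0, [0, 0, 0], 0]]'

```text
time: 14.58
ee_pos: [0.5124, 0.0795, 0.3943]
tcp_rot: [180.0, 0.2, -177.1]
wrist_force: [0.2, 0.6, 0.0]
opening: -0.0002
```

```bash
python3 look.py s5; python3 - <<'E'
from h import *
a,d=eyes.camera("top");b,d2=eyes.camera("scene")
w=cloud(d2,eyes.camera_params("scene"))
r=w[140:200,280:325];m=(r[...,2]>.22)&(r[...,0]>.45);print('cork top z',np.percentile(r[m][:,2],[90,95,98]))
cv2.imwrite("pics/t5.png",a[:,:,::-1])
E
```

```text
14.625 [ 0.35782006 -0.32669224 -0.91360753]
cork top z [0.27957199 0.28007599 0.28077705]
```

View pics/s5.png

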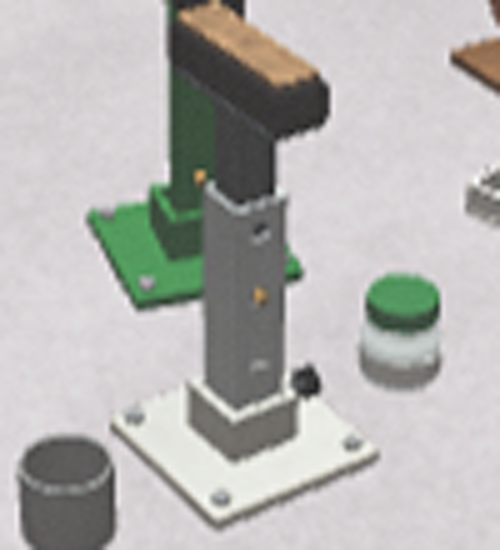

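View pics/t5.png

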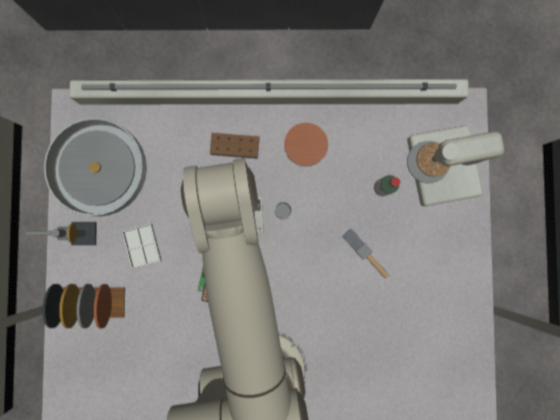

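The scene view shows the brass still out in the middle hole at (260,295). The other objects visible from above sit where they were, and the arm is clear of everything.

```bash
python3 -c "
from workcell import job
print(job.job_done())"
```

```text
the job is handed in; nothing more can be done
None
```

The rest is up and locked in the middle hole of the sleeve, it held under the press test, and I've handed the job in at about 15 s of the 51 s allowed.

- **Raising:** I gripped the pad by its long sides and drew the post up about 31 mm. The pull dropped from about 11 N to 5–8 N when the button popped out. I raised it through the free play until the stop was felt, at 15 N total pull. That puts roughly 8 N on the button, since about 8 N of the pull was friction and weight.
- **Proving:** I let go and pressed the shut fingertips on the middle of the cork. The post settled about 2–3 mm through its free play, then stood rigid. It held 16 N for 1 s with no movement. The highest press reading was 16 N, but forces were only read at the end of each move.
- **Last checks:**
  - The brass button was still out in the middle hole.
  - The cork top was at about 0.280 m, up from about 0.251 m at the start.
  - The arm was clear above the stand.
  - Nothing looked displaced in the scene and top views. In the last top view the arm hid the green look-alike, the white stand and the jar, but the scene view showed all three in place.
- **Small disagreement:** from the first force drop to the stop I measured about 3.7 mm, against the stated 3 mm of free play.

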